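# Change dye colour at the leather bench

## Robot

A 7-joint arm with a two-finger parallel gripper is mounted at the origin on the work surface. World frame = base frame: x ahead of the robot, y to its left, z up, the work surface at z = 0. Lengths are in m, angles in rad, forces in N, time in s.
With the tool pointing down it reaches from about 0.4 to 0.85 m from the base axis. Payload 4.5 kg.
Tool frame: the origin (TCP) lies midway between the tips of the shut fingers; the grasp point (between the pads) lies 19 mm behind it; y points along the fingers, x is the direction in which the jaws open and shut, and the axes are right-handed (so a half turn about y gives the same grasp; the last joint's range is limited). The gripper opens to 88 mm and grips with 3 to 60 N. Pads are 18 mm wide; open, the fingers measure 123 mm over their backs; the gripper's body (75 mm by 187 mm) begins 45 mm behind the grasp point.
Start: joints at [1.339, 0.689, -0.195, 1.565, 0.157, 0.902, -0.215], TCP at [0.164, -0.603, 0.239] pointing down, gripper open.
Joint ranges: [-3.01, 3.01], [-0.46, 2.08], [-1.47, 1.51], [0.13, 2.56], [-1, 4.14], [0.04, 2.09], [-2.66, 2.66]. Speed limits (rad/s): [2.57, 2.57, 3.14, 3.14, 3.14, 3.14, 3.14].

## Interface

Orientations are given as a 3x3 rotation matrix whose columns are the frame's x, y, z axes.
In Python, from workcell import manip gives the robot as it stands.
- The arm moves only by the tool drive_tool, never from a script. Its argument "targets" is a list of rows, each an object with "jaw": the finger opening in cm, from 0 to 8.81; "offset": the shift along the tool's x, y, z in cm, a list of three; "turn": the turn, a rotation vector about the tool's x, y, z in degrees, a list of three. A call has 1 to 8 rows; each row shifts and turns the pose as measured when the row begins, along the tool's axes as they then stand; what a row does not reach is not made up. A row lasts 1/8 s, in which the tool goes at most 62.5 mm and 10.7 degrees, less where a joint would pass 70% of its speed; a pose out of reach is approached as far as the arm can. A call is refused whole if a number of a shift passes 6.25 or a number of a turn 10.7, either way. A call with a gripper value outside its range is refused whole. The fingers move at their own pace and stop on an object; "grip_force" is the grip in N (left out, the last holds). Time passes only in rows, so rows that do not move let the fingers close. It gives the time, the measured TCP pose, the force and the opening at its end, in the units of the state.
- manip.get_obs(): the state, without advancing time (a new reading comes with each control period).
- manip.grab_frame(name): name is "scene" or "top"; returns a dict with "image" (384x512x3 uint8, blue, green, red), "range_z" (384x512 float32, m along the optical axis (not along the pixel's ray), 0 where there is no reading), "fx", "fy", "cx", "cy" (pixels), "origin" and "attitude" of the camera in the world. Camera axes: x right, y down, z forward; pixel columns grow to the right and rows downward; lengths in m; the calibration is good to about 2 mm. A picture is of the moment at which its call begins.
- manip.job_done(): hands the job in, once; it reports no verdict.
The state is a dict: "time_s": time; "joint_positions": joint angles; "dq": joint speeds; "effort": joint torques, N m; "position": TCP position; "orientation": TCP orientation; "ft_force": force on the tool from outside, world axes, zero at the start; "ft_torque": the same for the moment, N m; "opening": finger opening in m.
Only numpy, scipy, OpenCV 4.12 (cv2) and the standard library are available. Lean on these libraries where they do the work, as an engineer would, in place of code of your own. Each camera call takes 0.05 s, during which the arm holds its last target. There are 200 camera calls.

## Task

We are changing from the white dye to the red: first lift off the paddle strop lying across the dye rack and lay it flat in the grey tool tray, leather side up, without dropping it. Then press the cap of the white tube, which was left open, fully shut, and only after that flip the red tube's cap open, well past upright so that it stays back. Keep the blue tube shut and do not disturb the other things on the bench.

Things in the scene. Friction and masses are not known exactly. Their poses are not given: they have to be found in the camera images.
- rack: fixed wood rack, three upright dye tubes in a row along its y (216 mm overall), in any order at y = -58, 0, +58 mm; front is -x, towards the robot. Origin: centre of its underside. End cheeks (y = +-103 mm, 10 mm thick, 80 mm in x) rise to 146 mm; notch in each top 36 mm wide, centred at x = -10 mm, floor at height 130 mm. A cross board lies at height 56 to 64 mm
- strop: wooden paddle strop, loose, lying across the rack over the caps, in the two notches. 220 mm long along its x, 22 mm thick; blade 34 mm wide from x = -110 to +30 mm, with brown leather on its upper (+z) face; handle 24 mm wide from x = +30 to +110 mm. Origin: centre of the underside. About 0.15 kg
- tray: fixed grey tool tray, open on top, 260 mm (its x) by 120 mm (its y), 30 mm high, walls and floor 5 mm. Origin: centre of its underside
- tray_in (a point): centre of the tray's inner floor, 5 mm above the table
- tube_white: white dye tube, 42 mm diameter, fixed upright in the rack, mouth at height 105 mm, axes as the rack's. Origin: on the tube's axis at table height. Its white flip cap is a disc of 44 mm diameter, top at height 114 mm when shut, hinged at the tube's back (+x) side
- hinge_white (a point): middle of the hinge line of the white cap, 24 mm behind the tube's axis at height 108 mm; the hinge line is along the rack's y
- tab_white (a point): centre of the thumb tab of the white cap, a block 16 x 16 x 26 mm (cap's x, y, z) at the cap's front edge, standing clear of the tube; shut, it is 29 mm in front of the tube's axis at height 111 mm and reaches from height 98 to 124 mm. It moves and turns with the cap, 53 mm from the hinge
- cap_white (a joint): angle of the white cap in rad: 0 shut, 1.57 upright, 2.5 fully back. Stiff hinge: stays where it is left, moves with about 1 N at the tab
- tube_red: red dye tube, 42 mm diameter, fixed upright in the rack, mouth at height 105 mm, axes as the rack's. Origin: on the tube's axis at table height. Its red flip cap is a disc of 44 mm diameter, top at height 114 mm when shut, hinged at the tube's back (+x) side
- hinge_red (a point): middle of the hinge line of the red cap, 24 mm behind the tube's axis at height 108 mm; the hinge line is along the rack's y
- tab_red (a point): centre of the thumb tab of the red cap, a block 16 x 16 x 26 mm (cap's x, y, z) at the cap's front edge, standing clear of the tube; shut, it is 29 mm in front of the tube's axis at height 111 mm and reaches from height 98 to 124 mm. It moves and turns with the cap, 53 mm from the hinge
- cap_red (a joint): angle of the red cap in rad: 0 shut, 1.57 upright, 2.5 fully back. Stiff hinge: stays where it is left, moves with about 1 N at the tab
- tube_blue: blue dye tube, 42 mm diameter, fixed upright in the rack, mouth at height 105 mm, axes as the rack's. Origin: on the tube's axis at table height. Its blue flip cap is a disc of 44 mm diameter, top at height 114 mm when shut, hinged at the tube's back (+x) side
- hinge_blue (a point): middle of the hinge line of the blue cap, 24 mm behind the tube's axis at height 108 mm; the hinge line is along the rack's y
- tab_blue (a point): centre of the thumb tab of the blue cap, a block 16 x 16 x 26 mm (cap's x, y, z) at the cap's front edge, standing clear of the tube; shut, it is 29 mm in front of the tube's axis at height 111 mm and reaches from height 98 to 124 mm. It moves and turns with the cap, 53 mm from the hinge
- cap_blue (a joint): angle of the blue cap in rad: 0 shut, 1.57 upright, 2.5 fully back. Stiff hinge: stays where it is left, moves with about 1 N at the tab
- jar: amber glass jar with a black lid, 52 mm diameter, 75 mm tall; bystander, origin at its underside
- awl: awl with a blue plastic handle, 140 mm long, lying flat; bystander, origin at its underside
- template: red cat-face template plate, about 110 mm across, 5 mm thick, lying flat; bystander, origin at its underside
- folder: cream flat bone folder, 150 x 26 x 8 mm, lying flat; bystander, origin at its underside
- brush: wooden-handled brush, 170 mm long, lying flat; bystander, origin at its underside
- mallet: white-headed mallet, 210 mm long, 64 mm high, lying on its side; bystander, origin at the handle end of the head, on the table
- can: metal can, 60 mm diameter, 90 mm tall; bystander, origin at its underside
Things that resemble listed ones, but are neither listed nor needed, are in the scene too. What is meant by the strop is not purple, and is the larger of those in its own colour.

How it is judged:
By the outcome, as a careful person would: the job done as asked, in the order asked, and still so for the second after the job is handed in, with the robot touching nothing.
It also fails if it takes over 72 s, if anything falls off the work surface, if the arm or the gripper's body presses on something with over 40 N, if the wrist force passes 120 N, or if a joint passes its speed limit or range.

## Working session

There is one attempt and no reset: what is moved stays moved. The work goes in short steps, Python scripts to look and compute and a tool call to move; the robot and the scene stay as the last step left them, time stands still between calls to the robot, and variables do not carry over. Pictures are saved under pics/ and viewed, about 8 in all and at most 12, crops included, and the job is handed in when it is done.

Besides the shell and the picture viewer there is one more tool, called after "Emit:" as name(argument=value, ...) on one line, values as JSON. drive_tool: Moves the arm, as the interface text tells. Its arguments: {"type":"object","properties":{"targets":{"type":"array","items":{"type":"object","properties":{"jaw":{"type":"number"},"offset":{"type":"array","items":{"type":"number"}},"turn":{"type":"array","items":{"type":"number"}}}}},"grip_force":{"type":"number"}},"required":["targets"]}

```bash
mkdir -p pics
cat > h.py <<'E'
import numpy as np, cv2
from workcell import manip
def grab(n):
    f=manip.grab_frame(n); f['R']=np.array(f['attitude']); f['o']=np.array(f['origin']); return f
def pts(f):
    z=f['range_z']; v,u=np.indices(z.shape)
    c=np.stack([(u-f['cx'])/f['fx']*z,(v-f['cy'])/f['fy']*z,z],-1)
    return c@f['R'].T+f['o']
def plane(f,u,v,h):
    d=f['R']@np.array([(u-f['cx'])/f['fx'],(v-f['cy'])/f['fy'],1]); return f['o']+d*(h-f['o'][2])/d[2]
def st():
    o=manip.get_obs(); print(o['time_s'],np.round(o['position'],4),np.round(o['orientation'],3).tolist(),np.round(o['joint_positions'],3),np.round(o['ft_force'],1),o['opening'])
E
python3 - <<'E'
from h import *
st()
for n in('scene','top'):
    f=grab(n); cv2.imwrite(f'pics/{n}0.png',f['image']); np.savez(f'{n}0.npz',**{k:np.array(v) for k,v in f.items()}); print(n,f['o'],f['R'].round(3).tolist(),f['fx'])
E
```

```text
0.0 [ 0.164  -0.6025  0.2379] [[0.263, -0.001, 0.965], [-0.965, 0.002, 0.263], [-0.002, -1.0, -0.0]] [ 1.339  0.69  -0.195  1.566  0.157  0.903 -0.215] [-0.3  1.1  0.4] 0.08793687634906568
scene [ 1.44237591 -0.33774152  0.99935415] [[0.36, 0.63, -0.688], [0.933, -0.257, 0.253], [-0.018, -0.733, -0.68]] 480.02346649911493
top [ 0.24745667 -0.01151853  1.71754178] [[0.019, -0.983, 0.181], [-1.0, -0.018, 0.007], [-0.004, -0.182, -0.983]] 476.0765037058431
```

View pics/scene0.png

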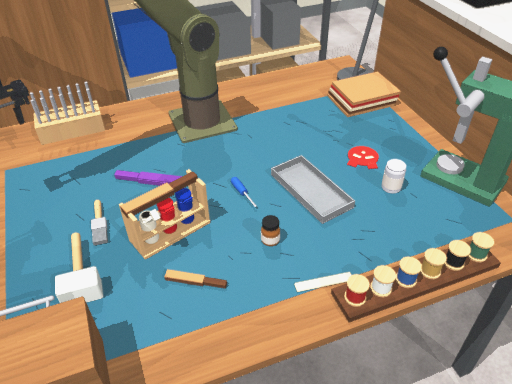

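View pics/top0.png

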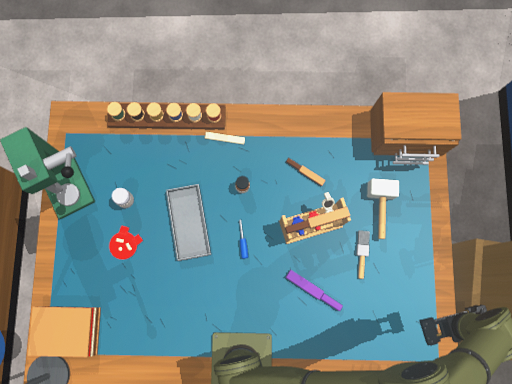

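The wanted strop could be any of three. In the top view they are the tan and brown one across the rack at (315,220), the purple one at (313,290), and the small tan and brown one at (305,172). The description fits the one on the rack, so I'll check it in a close crop.

Run:
```python
from h import *
a=dict(np.load('scene0.npz'));b=dict(np.load('top0.npz'))
A=cv2.resize(a['image'][160:260,105:225],None,fx=4,fy=4,interpolation=cv2.INTER_CUBIC)
B=cv2.resize(b['image'][185:255,265:360],None,fx=3.3,fy=4*1.43*.583*1,interpolation=cv2.INTER_CUBIC)
W=np.zeros((400,800,3),np.uint8);W[:,:480]=A;h,w=B.shape[:2];W[:h,480:480+min(w,320)]=B[:,:320];cv2.imwrite('pics/crop.png',W)
P=pts(a);Q=pts(b)
for n,p in(('s',P),('t',Q)):
    p=p.reshape(-1,3)
    m=(abs(p[:,0]-.6)<.25)&(p[:,1]>-.45)&(p[:,1]<0)
    for lo,hi in((.147,.162),(.165,.2)):
        k=p[m&(p[:,2]>lo)&(p[:,2]<hi)].astype(np.float32)
        if len(k)>8: print(n,lo,len(k),cv2.minAreaRect(k[:,:2]),np.median(k[:,2]))
# tray: grey
f=b;hsv=cv2.cvtColor(f['image'],cv2.COLOR_BGR2HSV);m=(hsv[...,1]<60).astype(np.uint8);m[:,:155]=0;m[:,220:]=0;m[:175]=0;m[270:]=0
c=max(cv2.findContours(m,0,2)[0],key=cv2.contourArea);w=np.array([plane(f,u,v,.03)[:2] for u,v in c[:,0]],np.float32);print('tray',cv2.minAreaRect(w))
```

```text
Traceback (most recent call last):
cv2.error: OpenCV(4.12.0) /io/opencv/modules/imgproc/src/convhull.cpp:143: error: (-215:Assertion failed) total >= 0 && (depth == CV_32F || depth == CV_32S) in function 'convexHull'
```

View pics/crop.png

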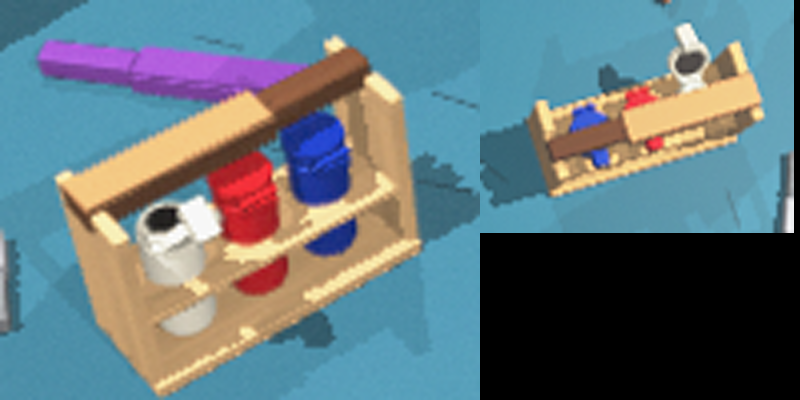

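Run:
```python
from h import *
a=dict(np.load('scene0.npz'));b=dict(np.load('top0.npz'))
A=cv2.resize(a['image'][170:222,118:202],None,fx=9,fy=9,interpolation=cv2.INTER_NEAREST)
cv2.imwrite('pics/crop2.png',A)
P=pts(a);Q=pts(b)
for n,p in(('s',P),('t',Q)):
    p=p.reshape(-1,3)
    m=(abs(p[:,0]-.6)<.25)&(p[:,1]>-.45)&(p[:,1]<0)
    for lo,hi in((.147,.162),(.165,.2)):
        k=p[m&(p[:,2]>lo)&(p[:,2]<hi)].astype(np.float32)
        if len(k)>8: print(n,lo,len(k),cv2.minAreaRect(np.ascontiguousarray(k[:,:2])),np.median(k[:,2]))
for u in (133,143,153,163,168,172,180,190):
    print(u,[(v,a['image'][v,u][::-1].tolist(),round(float(P[v,u,2]),3)) for v in range(172,216) if P[v,u,2]>.135])
f=b;hsv=cv2.cvtColor(f['image'],cv2.COLOR_BGR2HSV);m=(hsv[...,1]<60).astype(np.uint8);m[:,:155]=0;m[:,220:]=0;m[:175]=0;m[270:]=0
c=max(cv2.findContours(m,0,2)[0],key=cv2.contourArea);w=np.array([plane(f,int(u),int(v),.03)[:2] for u,v in c[:,0]],np.float32);print('tray',cv2.minAreaRect(w))
```

```text
s 0.147 849 ((0.5099337697029114, -0.2350849062204361), (0.11342860758304596, 0.21988752484321594), 17.60645294189453) 0.1522724
t 0.147 616 ((0.5056933760643005, -0.23882831633090973), (0.1110827699303627, 0.22052910923957825), 17.339515686035156) 0.15262297
133 [(199, [197, 177, 148], 0.153), (200, [243, 200, 130], 0.151), (201, [243, 200, 131], 0.151), (202, [243, 200, 132], 0.149), (203, [244, 200, 132], 0.154), (204, [244, 202, 133], 0.153), (205, [244, 203, 133], 0.154), (206, [244, 203, 134], 0.151), (207, [244, 200, 131], 0.153), (208, [241, 195, 129], 0.154), (209, [166, 119, 80], 0.153), (210, [136, 96, 65], 0.146), (211, [85, 58, 43], 0.147), (212, [90, 62, 47], 0.143), (213, [89, 61, 44], 0.139)]
143 [(194, [197, 177, 148], 0.156), (195, [244, 203, 134], 0.153), (196, [244, 200, 132], 0.154), (197, [244, 203, 133], 0.153), (198, [244, 202, 134], 0.152), (199, [244, 202, 133], 0.153), (200, [244, 201, 130], 0.151), (201, [244, 202, 132], 0.152), (202, [244, 203, 133], 0.153), (203, [242, 196, 129], 0.153), (204, [163, 118, 80], 0.15), (205, [92, 63, 43], 0.149), (206, [83,
[... 2113 characters left out ...]
0], 0.152), (182, [153, 99, 67], 0.152), (183, [146, 94, 66], 0.153), (184, [120, 79, 57], 0.153), (185, [91, 59, 42], 0.147), (186, [86, 56, 41], 0.146), (187, [80, 55, 37], 0.138), (188, [78, 54, 46], 0.136), (189, [55, 51, 89], 0.999)]
190 [(172, [160, 121, 85], 0.145), (173, [149, 93, 64], 0.152), (174, [148, 95, 68], 0.153), (175, [147, 94, 64], 0.156), (176, [153, 97, 68], 0.151), (177, [150, 100, 66], 0.153), (178, [139, 93, 64], 0.153), (179, [112, 74, 53], 0.151), (180, [86, 58, 41], 0.15), (181, [85, 58, 42], 0.143), (182, [84, 60, 45], 0.138), (183, [92, 64, 47], 0.137)]
tray ((0.4835308790206909, 0.1988641619682312), (0.26169997453689575, 0.12221473455429077), 11.563913345336914)
```

View pics/crop2.png

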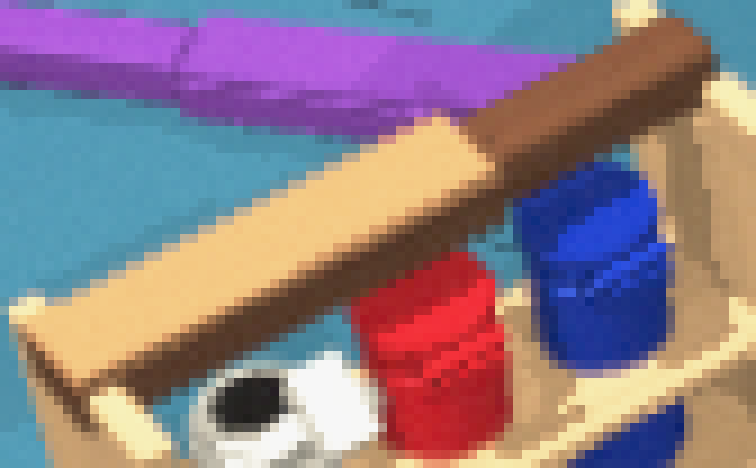

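The side views show a dark wood body with a thin tan layer on top of the blade only, at about (150,198) in the scene view. That layer is the leather, so the strop already lies leather side up. It is the one in the notches with its handle towards the blue tube. Next I'll get clean fits.

Run:
```python
from h import *
a=dict(np.load('scene0.npz'));b=dict(np.load('top0.npz'))
r=lambda p:cv2.minAreaRect(np.ascontiguousarray(p,dtype=np.float32))
for n,f in(('s',a),('t',b)):
    p=pts(f);I=f['image'].astype(int);sat=I.max(2)-I.min(2)
    box=(abs(p[...,0]-.5)<.2)&(abs(p[...,1]+.235)<.16)
    tan=box&(p[...,2]>.148)&(p[...,2]<.16)&(I[...,2]>235)&(sat>100)
    dk=box&(p[...,2]>.148)&(p[...,2]<.16)&(I[...,2]<160)&(I[...,2]>I[...,0]+60)
    # rays onto the plane z=.152
    for nm,m in(('tan',tan),('dark',dk),('both',tan|dk)):
        m=max(cv2.findContours(cv2.morphologyEx(m.astype(np.uint8),3,np.ones((3,3))) ,0,2)[0],key=cv2.contourArea)
        print(n,nm,r([plane(f,int(u),int(v),.152)[:2] for u,v in m[:,0]]))
    q=p.reshape(-1,3);S=sat.reshape(-1);V=I.max(2).reshape(-1)
    th=np.radians(17.5);ex=np.array([np.cos(th),np.sin(th)]);ey=np.array([-ex[1],ex[0]])
    c=np.array([.508,-.237]); L=np.c_[(q[:,:2]-c)@ex,(q[:,:2]-c)@ey,q[:,2]]
    m=(S<40)&(V>120)&(abs(L[:,0]-.03)<.13)&(abs(L[:,1]+.058)<.04)&(L[:,2]>.1)
    print(n,'white local',L[m].min(0),L[m].max(0)); k=L[m]; k=k[k[:,2]>.12]
    print(k[k[:,2].argsort()][::max(1,len(k)//14)].round(3).tolist())
    for nm,(bx) in {'jar':((0.5,.62),(.0,.12)),'can':((.5,.62),(.25,.5))}.items():
        m=(q[:,0]>bx[0][0])&(q[:,0]<bx[0][1]+.06)&(q[:,1]>bx[1][0])&(q[:,1]<bx[1][1])&(q[:,2]>.06)&(q[:,2]<.11)
        print(n,nm,m.sum(),q[m].mean(0) if m.any() else '')
    w=box&(p[...,2]<.149)&(p[...,2]>.14)&(I[...,2]>200)&(sat>50)
    print(n,'cheek tops',r(p[w][:,:2]))
```

```text
s tan ((0.4933260381221771, -0.28228050470352173), (0.029423106461763382, 0.1342896670103073), 17.3732852935791)
s dark ((0.46293672919273376, -0.1809656322002411), (0.02709897607564926, 0.08541668951511383), 24.170249938964844)
s both ((0.48574379086494446, -0.2436811923980713), (0.03745081648230553, 0.21748845279216766), 17.213726043701172)
s white local [-0.03407761 -0.07865945  0.10043983] [ 0.05923458 -0.03890733  0.16401123]
[[0.015, -0.076, 0.12], [0.025, -0.077, 0.129], [0.021, -0.071, 0.133], [0.03, -0.072, 0.137], [0.032, -0.064, 0.141], [0.04, -0.063, 0.143], [0.053, -0.061, 0.149], [0.055, -0.05, 0.15], [0.045, -0.064, 0.151], [0.049, -0.052, 0.153], [0.046, -0.058, 0.155], [0.046, -0.061, 0.157], [0.04, -0.049, 0.158], [0.044, -0.057, 0.16], [0.036, -0.052, 0.161]]
s jar 161 [0.62982746 0.01388501 0.07430658]
s can 362 [0.57519145 0.42878441 0.08305334]
s cheek tops ((0.4917553961277008, -0.2400253713130951), (0.08031062036752701, 0.2168956696987152), 17.742237091064453)
t tan ((0.4924825131893158, -0.28438371419906616), (0.031046845018863678, 0.13483302295207977), 17.03
[... 197 characters left out ...]
863678, 0.21370501816272736), 17.035425186157227)
t white local [-0.01379821 -0.07882866  0.1002762 ] [ 0.05263036 -0.0362615   0.16672639]
[[0.008, -0.046, 0.12], [0.016, -0.076, 0.125], [0.019, -0.04, 0.129], [0.024, -0.066, 0.136], [0.033, -0.072, 0.138], [0.046, -0.051, 0.14], [0.028, -0.048, 0.142], [0.027, -0.062, 0.145], [0.037, -0.05, 0.149], [0.028, -0.067, 0.153], [0.04, -0.05, 0.155], [0.044, -0.058, 0.157], [0.025, -0.062, 0.158], [0.032, -0.05, 0.16], [0.031, -0.06, 0.163]]
t jar 89 [0.62245411 0.01378066 0.07464023]
t can 253 [0.56160131 0.42900947 0.08645942]
t cheek tops ((0.4890328645706177, -0.2443314492702484), (0.0784250795841217, 0.21754789352416992), 17.865989685058594)
```

```bash
cat >> h.py <<'E'
from scipy.spatial.transform import Rotation as Ro
RC=np.array([.4904,-.2422]);TH=np.radians(17.4);EX=np.array([np.cos(TH),np.sin(TH)]);EY=np.array([-EX[1],EX[0]])
def rk(x,y,z): return np.r_[RC+x*EX+y*EY,z]
def plan(wps,maxd=.055):
    "wps: (position, jaw-axis yaw deg, pitch deg about jaw); prints rows offset cm / turn deg"
    o=manip.get_obs();p=np.array(o['position']);R=Ro.from_matrix(o['orientation']);st()
    for w in wps:
        q=np.array(w[0]);a=np.radians(w[1]);x=np.array([np.cos(a),np.sin(a),0]);y=np.array([0,0,-1.])
        T=Ro.from_matrix(np.c_[x,y,np.cross(x,y)])*Ro.from_rotvec([np.radians(w[2]) if len(w)>2 else 0,0,0])
        rv=(R.inv()*T).as_rotvec(degrees=True);n=int(max(np.ceil(np.linalg.norm(q-p)/maxd),np.ceil(np.linalg.norm(rv)/10.2),1))
        for i in range(n):
            off=R.inv().apply((q-p)/n)*100;print(n,'off',off.round(2).tolist(),'turn',(rv/n).round(2).tolist());p=p+(q-p)/n if 0 else p+R.apply(off/100);q=q;R=R*Ro.from_rotvec(rv/n,degrees=True)
            n_=n
            if i<n-1: pass
            q0=q
        p=q
E
sed -i "s/            off=R.inv().apply((q-p)\/n)\*100;.*/            off=R.inv().apply(d)*100;print(n,'off',off.round(2).tolist(),'turn',(rv\/n).round(2).tolist());R=R*Ro.from_rotvec(rv\/n,degrees=True)/; /n_=n/d; /if i<n-1/d; /q0=q/d; s/        for i in range(n):/        d=(q-p)\/n\n        for i in range(n):/" h.py
python3 -c "
from h import *
plan([([.4768,-.2278,.215],17.3)])"
```

```text
0.1 [ 0.164  -0.6025  0.238 ] [[0.263, -0.001, 0.965], [-0.965, 0.002, 0.263], [-0.002, -1.0, -0.0]] [ 1.339  0.69  -0.195  1.566  0.157  0.903 -0.215] [ 0.5 -0.4 -0.4] 0.08802003558518492
10 off [-2.79, 0.23, 4.0] turn [-0.01, -9.21, -0.01]
10 off [-2.12, 0.23, 4.4] turn [-0.01, -9.21, -0.01]
10 off [-1.39, 0.23, 4.68] turn [-0.01, -9.21, -0.01]
10 off [-0.62, 0.23, 4.84] turn [-0.01, -9.21, -0.01]
10 off [0.16, 0.23, 4.88] turn [-0.01, -9.21, -0.01]
10 off [0.94, 0.23, 4.79] turn [-0.01, -9.21, -0.01]
10 off [1.7, 0.23, 4.58] turn [-0.01, -9.21, -0.01]
10 off [2.41, 0.23, 4.25] turn [-0.01, -9.21, -0.01]
10 off [3.05, 0.23, 3.81] turn [-0.01, -9.21, -0.01]
10 off [3.62, 0.23, 3.27] turn [-0.01, -9.21, -0.01]
```

Emit:
drive_tool(targets=[{"jaw": 5, "offset": [-2.8, 0.2, 4.0], "turn": [0, -9.2, 0]}, {"jaw": 5, "offset": [-2.1, 0.2, 4.4], "turn": [0, -9.2, 0]}, {"jaw": 5, "offset": [-1.4, 0.2, 4.7], "turn": [0, -9.2, 0]}, {"jaw": 5, "offset": [-0.6, 0.2, 4.8], "turn": [0, -9.2, 0]}, {"jaw": 5, "offset": [0.2, 0.2, 4.9], "turn": [0, -9.2, 0]}, {"jaw": 5, "offset": [0.9, 0.2, 4.8], "turn": [0, -9.2, 0]}, {"jaw": 5, "offset": [1.7, 0.2, 4.6], "turn": [0, -9.2, 0]}, {"jaw": 5, "offset": [2.4, 0.2, 4.2], "turn": [0, -9.2, 0]}])

```text
time_s: 1.1
position: [0.4125, -0.294, 0.2186]
orientation: [[1.0, -0.005, -0.011], [0.011, 0.001, 1.0], [-0.005, -1.0, 0.001]]
ft_force: [0.3, -0.5, -0.2]
opening: 0.0497
```

```bash
python3 -c "
from h import *
plan([([.4768,-.2278,.215],17.3),([.4768,-.2278,.133],17.3)],.05)"
```

```text
1.1 [ 0.4125 -0.294   0.2186] [[1.0, -0.005, -0.011], [0.011, 0.001, 1.0], [-0.005, -1.0, 0.001]] [ 0.857  0.606 -0.527  1.926  0.444  0.731  0.081] [ 0.3 -0.5 -0.2] 0.04972263511532815
2 off [3.26, 0.17, 3.27] turn [-0.06, -8.32, -0.12]
2 off [3.69, 0.18, 2.77] turn [-0.06, -8.32, -0.12]
2 off [-0.0, 4.1, -0.0] turn [-0.0, -0.0, 0.0]
2 off [-0.0, 4.1, -0.0] turn [-0.0, -0.0, 0.0]
```

Emit:
drive_tool(targets=[{"jaw": 5, "offset": [3.3, 0, 3.3], "turn": [0, -8.3, 0]}, {"jaw": 5, "offset": [3.7, 0, 2.8], "turn": [0, -8.3, 0]}, {"jaw": 5, "offset": [0, 0, 0], "turn": [0, 0, 0]}])

```text
time_s: 1.48
position: [0.4809, -0.2204, 0.2179]
orientation: [[0.95, -0.004, -0.313], [0.313, 0.004, 0.95], [-0.002, -1.0, 0.005]]
ft_force: [0.8, -0.3, -1.1]
opening: 0.0498
```

```bash
python3 -c "
from h import *
plan([([.4768,-.2278,.165],17.3),([.4768,-.2278,.133],17.3)],.03)"
```

```text
1.475 [ 0.4809 -0.2204  0.2179] [[0.95, -0.004, -0.313], [0.313, 0.004, 0.95], [-0.002, -1.0, 0.005]] [ 0.711  0.649 -0.605  1.86   0.498  0.793  0.16 ] [ 0.8 -0.3 -1.1] 0.049791618768783165
2 off [-0.3, 2.65, -0.3] turn [-0.15, 0.48, -0.06]
2 off [-0.3, 2.65, -0.3] turn [-0.15, 0.48, -0.06]
2 off [-0.0, 1.6, 0.0] turn [0.0, -0.0, 0.0]
2 off [-0.0, 1.6, 0.0] turn [0.0, -0.0, 0.0]
```

Emit:
drive_tool(targets=[{"jaw": 5, "offset": [-0.6, 1.8, -0.6], "turn": [-0.3, 0.9, 0]}, {"jaw": 5, "offset": [0, 2.6, 0], "turn": [0, 0, 0]}, {"jaw": 5, "offset": [0, 0, 0], "turn": [0, 0, 0]}])

```text
time_s: 1.85
position: [0.4745, -0.2306, 0.1723]
orientation: [[0.956, -0.005, -0.293], [0.293, -0.003, 0.956], [-0.006, -1.0, -0.001]]
ft_force: [-0.7, -0.3, 0.5]
opening: 0.0498
```

```bash
python3 -c "
from h import *
plan([([.4768,-.2278,.133],17.3)],.03)
f=grab('top');cv2.imwrite('pics/t1.png',cv2.resize(f['image'][170:270,250:375],None,fx=4,fy=4))"
```

```text
1.85 [ 0.4745 -0.2306  0.1723] [[0.956, -0.005, -0.293], [0.293, -0.003, 0.956], [-0.006, -1.0, -0.001]] [ 0.69   0.706 -0.543  1.911  0.565  0.686  0.099] [-0.7 -0.3  0.5] 0.049839305607749414
2 off [0.16, 1.96, 0.1] turn [0.03, -0.12, -0.17]
2 off [0.16, 1.96, 0.1] turn [0.03, -0.12, -0.17]
```

Emit:
drive_tool(targets=[{"jaw": 5, "offset": [0.3, 2.0, 0.2], "turn": [0, 0, -0.2]}, {"jaw": 5, "offset": [0, 1.7, 0], "turn": [0, 0, 0]}, {"jaw": 5, "offset": [0, 0, 0], "turn": [0, 0, 0]}])

```text
time_s: 2.28
position: [0.4786, -0.2306, 0.1386]
orientation: [[0.957, 0.004, -0.289], [0.289, -0.005, 0.957], [0.002, -1.0, -0.006]]
ft_force: [-0.1, -1.2, -0.9]
opening: 0.0506
```

```bash
python3 -c "
from h import *
plan([([.4768,-.2278,.133],17.3)],.03)"
```

```text
2.275 [ 0.4786 -0.2306  0.1386] [[0.957, 0.004, -0.289], [0.289, -0.005, 0.957], [0.002, -1.0, -0.006]] [ 0.656  0.755 -0.494  1.936  0.62   0.6    0.045] [-0.1 -1.2 -0.9] 0.050567751742187396
1 off [-0.09, 0.55, 0.32] turn [0.36, -0.5, 0.13]
```

Emit:
drive_tool(targets=[{"jaw": 5, "offset": [-0.1, 0.5, 0.3], "turn": [0.4, -0.5, 0]}, {"jaw": 5, "offset": [0, 0, 0], "turn": [0, 0, 0]}])

```text
time_s: 2.52
position: [0.4775, -0.2286, 0.1351]
orientation: [[0.955, 0.004, -0.297], [0.297, 0.001, 0.955], [0.004, -1.0, -0.001]]
ft_force: [-0.2, 0.4, 0.3]
opening: 0.0493
```

Emit:
drive_tool(targets=[{"jaw": 2.5, "offset": [0, 0, 0], "turn": [0, 0, 0]}, {"jaw": 2.5, "offset": [0, 0, 0], "turn": [0, 0, 0]}, {"jaw": 2.5, "offset": [0, 0, 0], "turn": [0, 0, 0]}, {"jaw": 2.5, "offset": [0, 0, 0], "turn": [0, 0, 0]}], grip_force=45)

```text
time_s: 3.02
position: [0.4776, -0.2289, 0.1358]
orientation: [[0.955, 0.005, -0.297], [0.297, 0.0, 0.955], [0.005, -1.0, -0.001]]
ft_force: [-0.2, -0.1, -1.2]
opening: 0.0337
```

Emit:
drive_tool(targets=[{"jaw": 2.5, "offset": [0, -1.5, 0], "turn": [0, 0, 0]}, {"jaw": 2.5, "offset": [0, -2.5, 0], "turn": [0, 0, 0]}, {"jaw": 2.5, "offset": [0, -3, 0], "turn": [0, 0, 0]}, {"jaw": 2.5, "offset": [0, -3, 0], "turn": [0, 0, 0]}, {"jaw": 2.5, "offset": [0, -2.5, 0], "turn": [0, 0, 0]}, {"jaw": 2.5, "offset": [0, 0, 0], "turn": [0, 0, 0]}])

```text
time_s: 3.78
position: [0.4764, -0.2278, 0.2683]
orientation: [[0.955, 0.005, -0.298], [0.298, 0.001, 0.955], [0.005, -1.0, -0.001]]
ft_force: [0.3, 0.3, -2.0]
opening: 0.0333
```

```bash
python3 -c "
from h import *
plan([([.4659,.1954,.24],101.6)],.045)
for n in('scene',):
  f=grab(n);cv2.imwrite('pics/s2.png',cv2.resize(f['image'][100:270,80:280],None,fx=3,fy=3))"
```

```text
3.775 [ 0.4764 -0.2278  0.2683] [[0.955, 0.005, -0.298], [0.298, 0.001, 0.955], [0.005, -1.0, -0.001]] [ 0.761  0.581 -0.649  1.81   0.437  0.893  0.214] [ 0.3  0.3 -2. ] 0.03333031170823533
10 off [1.16, 0.29, 4.07] turn [0.03, -8.43, 0.02]
10 off [1.74, 0.29, 3.86] turn [0.03, -8.43, 0.02]
10 off [2.29, 0.29, 3.56] turn [0.03, -8.43, 0.02]
10 off [2.79, 0.29, 3.19] turn [0.03, -8.43, 0.02]
10 off [3.22, 0.29, 2.74] turn [0.03, -8.43, 0.02]
10 off [3.59, 0.29, 2.24] turn [0.03, -8.43, 0.02]
10 off [3.88, 0.29, 1.69] turn [0.03, -8.43, 0.02]
10 off [4.09, 0.29, 1.1] turn [0.03, -8.43, 0.02]
10 off [4.2, 0.29, 0.49] turn [0.03, -8.43, 0.02]
10 off [4.23, 0.28, -0.13] turn [0.03, -8.43, 0.02]
```

View pics/s2.png

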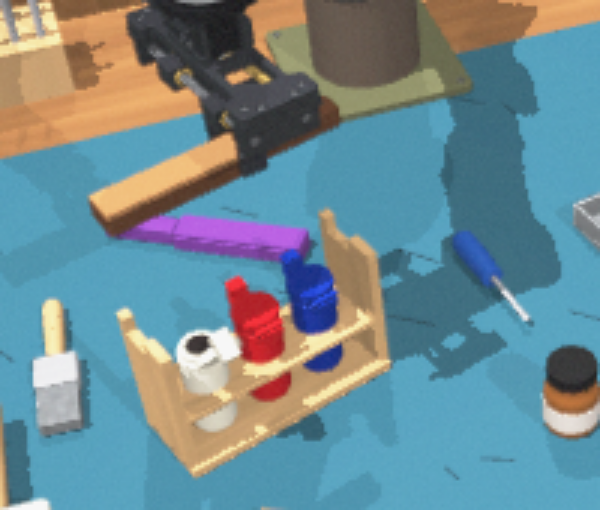

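The strop is held level, leather up at (170,185) in the crop, and is clear of the rack. The white cap lies open backward at (225,345). I'll carry the strop to the tray.

Emit:
drive_tool(targets=[{"jaw": 2.5, "offset": [1.2, 0.1, 4.1], "turn": [0, -8.4, 0]}, {"jaw": 2.5, "offset": [1.7, 0.1, 3.9], "turn": [0, -8.4, 0]}, {"jaw": 2.5, "offset": [2.3, 0.1, 3.6], "turn": [0, -8.4, 0]}, {"jaw": 2.5, "offset": [2.8, 0.1, 3.2], "turn": [0, -8.4, 0]}, {"jaw": 2.5, "offset": [3.2, 0.1, 2.7], "turn": [0, -8.4, 0]}, {"jaw": 2.5, "offset": [3.6, 0.1, 2.2], "turn": [0, -8.4, 0]}, {"jaw": 2.5, "offset": [3.9, 0.1, 1.7], "turn": [0, -8.4, 0]}, {"jaw": 2.5, "offset": [4.1, 0.1, 1.1], "turn": [0, -8.4, 0]}])

```text
time_s: 4.82
position: [0.4569, 0.1154, 0.2504]
orientation: [[0.066, -0.014, -0.998], [0.998, -0.001, 0.066], [-0.002, -1.0, 0.014]]
ft_force: [-0.2, 0.4, -1.5]
opening: 0.0338
```

```bash
python3 -c "
from h import *
plan([([.4659,.1954,.20],101.6)],.05)"
```

```text
4.825 [0.4569 0.1154 0.2504] [[0.066, -0.014, -0.998], [0.998, -0.001, 0.066], [-0.002, -1.0, 0.014]] [ 0.247  0.623 -0.952  1.966  0.64   0.904  0.463] [-0.2  0.4 -1.5] 0.03376654229912434
2 off [4.03, 2.51, -0.22] turn [-0.4, -7.68, -0.0]
2 off [3.96, 2.51, -0.74] turn [-0.4, -7.68, -0.0]
```

Emit:
drive_tool(targets=[{"jaw": 2.5, "offset": [4.0, 2.5, -0.2], "turn": [-0.4, -7.7, 0]}, {"jaw": 2.5, "offset": [4.0, 2.5, -0.7], "turn": [-0.4, -7.7, 0]}, {"jaw": 2.5, "offset": [0, 0, 0], "turn": [0, 0, 0]}, {"jaw": 2.5, "offset": [0, 0, 0], "turn": [0, 0, 0]}])

```text
time_s: 5.32
position: [0.462, 0.1996, 0.195]
orientation: [[-0.216, -0.007, -0.976], [0.976, -0.001, -0.216], [0.0, -1.0, 0.007]]
ft_force: [0.3, -0.4, -1.9]
opening: 0.0333
```

Run:
```python
from h import *
plan([([.4659,.1954,.08],101.6),([.4659,.1954,.01],101.6)],.05)
f=grab('top');I=f['image'];p=pts(f);o=manip.get_obs()
# strop pose from leather (tan, high)
m=((p[...,2]>.16)&(p[...,2]<.25)&(I[...,2]>200)&(I[...,0]<170)&(abs(p[...,1]-.2)<.2)&(p[...,0]>.3)&(p[...,0]<.75)).astype(np.uint8)
c=max(cv2.findContours(m,0,2)[0],key=cv2.contourArea);z=np.median(p[...,2][m>0]);print(z,cv2.minAreaRect(np.array([plane(f,int(u),int(v),z)[:2] for u,v in c[:,0]],np.float32)))
f=grab('scene');cv2.imwrite('pics/s3.png',cv2.resize(f['image'][80:250,220:420],None,fx=3,fy=3))
```

```text
5.325 [0.462  0.1996 0.195 ] [[-0.216, -0.007, -0.976], [0.976, -0.001, -0.216], [0.0, -1.0, 0.007]] [ 0.049  0.751 -0.932  1.947  0.793  0.87   0.477] [ 0.3 -0.4 -1.9] 0.03331936928968465
3 off [-0.17, 3.83, -0.12] turn [-0.13, 0.3, 0.01]
3 off [-0.17, 3.83, -0.12] turn [-0.13, 0.3, 0.01]
3 off [-0.17, 3.83, -0.11] turn [-0.13, 0.3, 0.01]
2 off [0.0, 3.5, 0.0] turn [-0.0, 0.0, -0.0]
2 off [0.0, 3.5, -0.0] turn [-0.0, 0.0, -0.0]
0.2099355788533277 ((0.5813117623329163, 0.21347971260547638), (0.010369610041379929, 0.005200512241572142), 72.38108825683594)
```

View pics/s3.png

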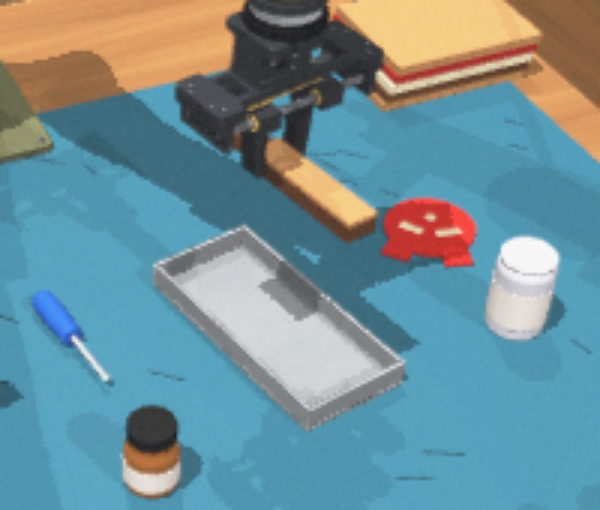

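Emit:
drive_tool(targets=[{"jaw": 2.5, "offset": [-0.5, 3.8, -0.3], "turn": [-0.4, 0.9, 0]}, {"jaw": 2.5, "offset": [0, 4, 0], "turn": [0, 0, 0]}, {"jaw": 2.5, "offset": [0, 4, 0], "turn": [0, 0, 0]}, {"jaw": 2.5, "offset": [0, 2, 0], "turn": [0, 0, 0]}, {"jaw": 2.5, "offset": [0, 0, 0], "turn": [0, 0, 0]}])

```text
time_s: 6.05
position: [0.4715, 0.1896, 0.0568]
orientation: [[-0.186, 0.009, -0.982], [0.982, 0.0, -0.186], [-0.001, -1.0, -0.009]]
ft_force: [0.2, -0.3, -1.9]
opening: 0.0333
```

Run:
```python
from h import *
plan([([.4659,.1954,.011],101.6)],.02)
f=grab('scene');I=f['image'].astype(int);p=pts(f)
m=(p[...,2]>.03)&(p[...,2]<.12)&(I[...,2]>200)&(I[...,2]-I[...,0]>90)&(abs(p[...,1]-.21)<.1)&(p[...,0]>.45)&(p[...,0]<.75)
q=p[m];print(len(q),cv2.minAreaRect(np.ascontiguousarray(q[:,:2],dtype=np.float32)))
A=np.c_[q[:,:2]-[.4659,.1954],np.ones(len(q))];print(np.linalg.lstsq(A,q[:,2],rcond=None)[0])
```

```text
6.05 [0.4715 0.1896 0.0568] [[-0.186, 0.009, -0.982], [0.982, 0.0, -0.186], [-0.001, -1.0, -0.009]] [-0.067  0.94  -0.695  2.036  1.139  0.611  0.181] [ 0.2 -0.3 -1.9] 0.03328638731508848
3 off [0.23, 1.53, 0.16] turn [0.17, -0.29, -0.03]
3 off [0.23, 1.53, 0.15] turn [0.17, -0.29, -0.03]
3 off [0.23, 1.53, 0.15] turn [0.17, -0.29, -0.03]
251 ((0.5458875894546509, 0.20463405549526215), (0.10126861929893494, 0.03586585074663162), 10.619649887084961)
[ 0.00810893 -0.02796259  0.07393173]
```

Emit:
drive_tool(targets=[{"jaw": 2.5, "offset": [0.6, 0.6, 0.5], "turn": [0.5, -0.8, 0]}, {"jaw": 2.5, "offset": [0, 1.5, 0], "turn": [0, 0, 0]}, {"jaw": 2.5, "offset": [0, 1.5, 0], "turn": [0, 0, 0]}, {"jaw": 2.5, "offset": [0, 0.5, 0], "turn": [0, 0, 0]}, {"jaw": 2.5, "offset": [0, 0, 0], "turn": [0, 0, 0]}])

```text
time_s: 6.72
position: [0.4682, 0.1976, 0.02]
orientation: [[-0.2, 0.008, -0.98], [0.98, 0.005, -0.2], [0.003, -1.0, -0.009]]
ft_force: [0.2, 0.1, -2.2]
opening: 0.0332
```

```bash
python3 -c "
from h import *
plan([([.4659,.1954,.010],101.6)],.02)"
```

```text
6.725 [0.4682 0.1976 0.02  ] [[-0.2, 0.008, -0.98], [0.98, 0.005, -0.2], [0.003, -1.0, -0.009]] [-0.111  0.999 -0.64   2.043  1.252  0.557  0.084] [ 0.2  0.1 -2.2] 0.03323345720709557
1 off [-0.18, 1.0, 0.27] turn [0.52, -0.07, 0.19]
```

Emit:
drive_tool(targets=[{"jaw": 2.5, "offset": [-0.1, 0.6, 0.2], "turn": [0.5, 0, 0]}, {"jaw": 2.5, "offset": [0, 0.3, 0], "turn": [0.3, 0, 0]}, {"jaw": 2.5, "offset": [0, 0, 0], "turn": [0, 0, 0]}])

```text
time_s: 7.1
position: [0.467, 0.1967, 0.0116]
orientation: [[-0.2, -0.005, -0.98], [0.98, 0.003, -0.2], [0.004, -1.0, 0.004]]
ft_force: [0.8, 0.6, -1.3]
opening: 0.0336
```

Emit:
drive_tool(targets=[{"jaw": 2.5, "offset": [0, 0.2, 0], "turn": [0, 0, 0]}, {"jaw": 2.5, "offset": [0, 0.1, 0], "turn": [0, 0, 0]}, {"jaw": 2.5, "offset": [0, 0, 0], "turn": [0, 0, 0]}])

```text
time_s: 7.48
position: [0.4671, 0.1968, 0.0111]
orientation: [[-0.2, -0.002, -0.98], [0.98, 0.003, -0.2], [0.003, -1.0, 0.001]]
ft_force: [-0.2, 0.0, -1.0]
opening: 0.0335
```

Emit:
drive_tool(targets=[{"jaw": 2.5, "offset": [0, 0.1, 0], "turn": [0, 0, 0]}, {"jaw": 2.5, "offset": [0, 0.1, 0], "turn": [0, 0, 0]}, {"jaw": 5, "offset": [0, 0, 0], "turn": [0, 0, 0]}, {"jaw": 5, "offset": [0, 0, 0], "turn": [0, 0, 0]}, {"jaw": 5, "offset": [0, -0.5, 0], "turn": [0, 0, 0]}, {"jaw": 5, "offset": [0, -3, 0], "turn": [0, 0, 0]}, {"jaw": 5, "offset": [0, -5, 0], "turn": [0, 0, 0]}, {"jaw": 5, "offset": [0, -6, 0], "turn": [0, 0, 0]}])

```text
time_s: 8.48
position: [0.4656, 0.1956, 0.1561]
orientation: [[-0.202, -0.008, -0.979], [0.979, -0.0, -0.202], [0.001, -1.0, 0.008]]
ft_force: [1.4, 0.5, -0.1]
opening: 0.05
```

Run:
```python
from h import *
plan([([.4671,.1968,.21],101.6),(rk(.11,-.058,.24),-72.6)],.055)
f=grab('scene');I=f['image'].astype(int);p=pts(f)
m=(p[...,2]>.015)&(p[...,2]<.04)&(I[...,2]>200)&(I[...,2]-I[...,0]>90)&(abs(p[...,1]-.21)<.1)&(p[...,0]>.35)&(p[...,0]<.75)
q=p[m];print(len(q),cv2.minAreaRect(np.ascontiguousarray(q[:,:2],dtype=np.float32)))
A=np.c_[q[:,:2]-[.4659,.1954],np.ones(len(q))];print(np.linalg.lstsq(A,q[:,2],rcond=None)[0])
# white cap: points in the rack frame
V=I.max(2);S=V-I.min(2);L=np.c_[(p.reshape(-1,3)[:,:2]-RC)@np.c_[EX,EY],p.reshape(-1,3)[:,2]]
k=L[((S<45)&(V>110)).ravel()&(abs(L[:,1]+.058)<.035)&(abs(L[:,0])<.13)&(L[:,2]>.11)];print('white',len(k),k.min(0),k.max(0));print(k[::max(1,len(k)//25)].round(3).tolist())
s=(I[...,2]-I[...,:2].max(2)>60).ravel();k=L[s&(abs(L[:,1])<.035)&(abs(L[:,0])<.1)&(L[:,2]>.1)];print('red',np.percentile(k,[1,50,99],0))
s=(I[...,0]-I[...,2]>90).ravel();k=L[s&(abs(L[:,1]-.058)<.035)&(abs(L[:,0])<.1)&(L[:,2]>.1)];print('blue',np.percentile(k,[1,50,99],0))
C=cv2.resize(f['image'][80:250,100:420],None,fx=2.4,fy=2.4);cv2.imwrite('pics/s4.png',C)
```

```text
8.475 [0.4656 0.1956 0.1561] [[-0.202, -0.008, -0.979], [0.979, -0.0, -0.202], [0.001, -1.0, 0.008]] [ 0.014  0.797 -0.854  1.977  0.857  0.787  0.423] [ 1.4  0.5 -0.1] 0.0500124206283269
1 off [0.09, -5.39, -0.13] turn [-0.47, 0.03, 0.08]
18 off [-2.67, -0.17, -0.28] turn [-0.0, 9.68, -0.0]
18 off [-2.59, -0.17, -0.72] turn [-0.0, 9.68, -0.0]
18 off [-2.43, -0.17, -1.15] turn [-0.0, 9.68, -0.0]
18 off [-2.2, -0.17, -1.54] turn [-0.0, 9.68, -0.0]
18 off [-1.91, -0.17, -1.89] turn [-0.0, 9.68, -0.0]
18 off [-1.57, -0.17, -2.18] turn [-0.0, 9.68, -0.0]
18 off [-1.18, -0.17, -2.42] turn [-0.0, 9.68, -0.0]
18 off [-0.76, -0.17, -2.58] turn [-0.0, 9.68, -0.0]
18 off [-0.31, -0.17, -2.67] turn [-0.0, 9.68, -0.0]
18 off [0.14, -0.17, -2.68] turn [-0.0, 9.68, -0.0]
18 off [0.59, -0.17, -2.62] turn [-0.0, 9.68, -0.0]
18 off [1.02, -0.17, -2.49] turn [-0.0, 9.68, -0.0]
18 off [1.43, -0.17, -2.28] turn [-0.0, 9.68, -0.0]
18 off [1.79, -0.17, -2.01] turn [-0.0, 9.68, -0.0]
18 off [2.1, -0.17, -1.68] turn [-0.0, 9.68, -0.0]
18 off [2.35, -0.17, -1.3] turn [-0.0, 9.68, -0.0]
18 off [2.54, -0.17, -
[... 593 characters left out ...]
 0.155], [0.05, -0.04, 0.132], [0.064, -0.064, 0.155], [0.07, -0.056, 0.154], [0.051, -0.07, 0.145], [0.06, -0.063, 0.147], [0.075, -0.059, 0.156], [0.04, -0.072, 0.134], [0.053, -0.066, 0.141], [0.072, -0.063, 0.154], [0.075, -0.054, 0.15], [0.049, -0.073, 0.138], [0.052, -0.064, 0.135], [0.071, -0.061, 0.148], [0.045, -0.077, 0.134], [0.05, -0.069, 0.133], [0.069, -0.063, 0.144], [0.047, -0.076, 0.131], [0.037, -0.062, 0.114], [0.041, -0.072, 0.12]]
red [[-0.03447543 -0.01961317  0.10112689]
 [ 0.00535743 -0.00016065  0.11421663]
 [ 0.03101001  0.02072508  0.12580499]]
blue [[-0.03441901  0.03854992  0.10089325]
 [ 0.00371739  0.056445    0.11390914]
 [ 0.03019658  0.07816839  0.12788976]]
```

View pics/s4.png

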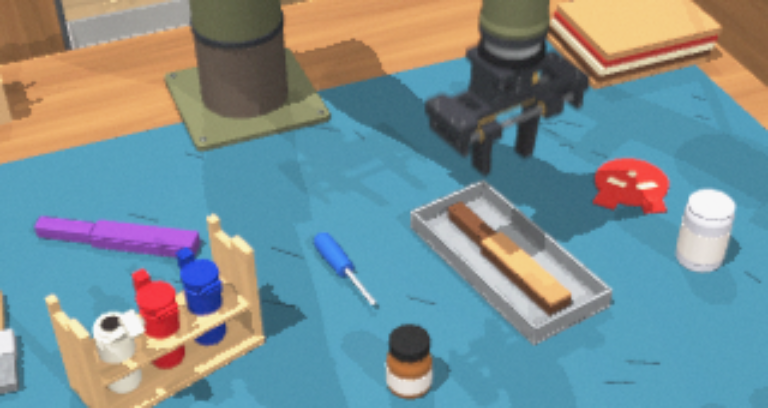

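The strop lies flat in the tray with the leather up at (530,265). The white cap is back at about 2.25 rad. Next I'll go behind the white cap with the fingers shut.

```bash
python3 -c "
from h import *
plan([([.4671,.1968,.21],101.6),(rk(.13,-.058,.23),17.4)],.058)"
```

```text
8.525 [0.468  0.1988 0.163 ] [[-0.202, 0.001, -0.979], [0.979, 0.006, -0.202], [0.005, -1.0, -0.002]] [ 0.017  0.787 -0.863  1.971  0.852  0.791  0.428] [0.1 2.  4.7] 0.04987778860587078
1 off [-0.15, -4.7, 0.12] turn [0.12, 0.08, 0.31]
9 off [-5.33, -0.22, -0.77] turn [0.0, 9.36, 0.0]
9 off [-5.13, -0.22, -1.63] turn [0.0, 9.36, 0.0]
9 off [-4.8, -0.22, -2.44] turn [0.0, 9.36, 0.0]
9 off [-4.33, -0.22, -3.19] turn [0.0, 9.36, 0.0]
9 off [-3.76, -0.22, -3.85] turn [0.0, 9.36, 0.0]
9 off [-3.08, -0.22, -4.41] turn [0.0, 9.36, 0.0]
9 off [-2.32, -0.22, -4.85] turn [0.0, 9.36, 0.0]
9 off [-1.5, -0.22, -5.17] turn [0.0, 9.36, 0.0]
9 off [-0.64, -0.22, -5.34] turn [0.0, 9.36, 0.0]
```

Emit:
drive_tool(targets=[{"jaw": 0, "offset": [0, -5, 0], "turn": [0, 0, 0]}, {"jaw": 0, "offset": [-5.3, -0.3, -0.8], "turn": [0, 9.4, 0]}, {"jaw": 0, "offset": [-5.1, -0.3, -1.6], "turn": [0, 9.4, 0]}, {"jaw": 0, "offset": [-4.8, -0.2, -2.4], "turn": [0, 9.4, 0]}, {"jaw": 0, "offset": [-4.3, -0.2, -3.2], "turn": [0, 9.4, 0]}, {"jaw": 0, "offset": [-3.8, -0.2, -3.9], "turn": [0, 9.4, 0]}, {"jaw": 0, "offset": [-3.1, -0.2, -4.4], "turn": [0, 9.4, 0]}, {"jaw": 0, "offset": [-2.3, -0.2, -4.8], "turn": [0, 9.4, 0]}], grip_force=20)

```text
time_s: 9.52
position: [0.5954, -0.1601, 0.233]
orientation: [[0.824, 0.009, -0.566], [0.566, 0.015, 0.824], [0.016, -1.0, 0.007]]
ft_force: [-0.1, 0.6, -0.5]
opening: 0.0002
```

```bash
python3 -c "
from h import *
plan([(rk(.13,-.058,.23),17.4),(rk(.13,-.058,.135),17.4)],.055)"
```

```text
9.525 [ 0.5954 -0.1601  0.233 ] [[0.824, 0.009, -0.566], [0.566, 0.015, 0.824], [0.016, -1.0, 0.007]] [ 0.558  0.75  -0.669  1.589  0.516  0.979  0.332] [-0.1  0.6 -0.5] 0.00021211109119697195
2 off [-1.29, 0.1, -5.09] turn [-0.27, 8.54, 0.41]
2 off [-0.52, 0.13, -5.23] turn [-0.27, 8.54, 0.41]
2 off [0.0, 4.75, -0.0] turn [-0.0, -0.0, -0.0]
2 off [0.0, 4.75, 0.0] turn [-0.0, -0.0, -0.0]
```

Emit:
drive_tool(targets=[{"jaw": 0, "offset": [-1.3, 0.1, -5.1], "turn": [-0.3, 8.5, 0.4]}, {"jaw": 0, "offset": [-0.5, 0.1, -5.2], "turn": [-0.3, 8.5, 0.4]}, {"jaw": 0, "offset": [0, 0, 0], "turn": [0, 0, 0]}])

```text
time_s: 9.9
position: [0.6316, -0.2678, 0.2297]
orientation: [[0.959, 0.001, -0.283], [0.283, -0.004, 0.959], [-0.001, -1.0, -0.004]]
ft_force: [-0.2, 0.3, 0.1]
opening: 0.0004
```

```bash
python3 -c "
from h import *
plan([(rk(.13,-.058,.18),17.4),(rk(.13,-.058,.137),17.4)],.055)"
```

```text
9.9 [ 0.6316 -0.2678  0.2297] [[0.959, 0.001, -0.283], [0.283, -0.004, 0.959], [-0.001, -1.0, -0.004]] [ 0.605  0.83  -0.568  1.359  0.469  1.085  0.253] [-0.2  0.3  0.1] 0.0003705919560009686
1 off [0.28, 4.96, 0.89] turn [0.21, -0.98, -0.03]
1 off [0.0, 4.3, 0.0] turn [0.0, 0.0, 0.0]
```

Emit:
drive_tool(targets=[{"jaw": 0, "offset": [0.3, 5.0, 0.8], "turn": [0.2, -1, 0]}, {"jaw": 0, "offset": [0, 4.2, 0], "turn": [0, 0, 0]}, {"jaw": 0, "offset": [0, 0, 0], "turn": [0, 0, 0]}])

```text
time_s: 10.28
position: [0.6326, -0.256, 0.1366]
orientation: [[0.953, 0.001, -0.304], [0.304, 0.003, 0.953], [0.002, -1.0, 0.003]]
ft_force: [-0.6, -0.6, -0.2]
opening: 0.0004
```

```bash
python3 -c "
from h import *
plan([(rk(.10,-.058,.137),17.4),(rk(-.005,-.058,.137),17.4)],.025)"
```

```text
10.275 [ 0.6326 -0.256   0.1366] [[0.953, 0.001, -0.304], [0.304, 0.003, 0.953], [0.002, -1.0, 0.003]] [ 0.581  0.928 -0.534  1.449  0.537  0.912  0.2  ] [-0.6 -0.6 -0.2] 0.00038349623259613033
2 off [-1.58, -0.02, -0.1] turn [-0.08, 0.15, 0.06]
2 off [-1.58, -0.02, -0.11] turn [-0.08, 0.15, 0.06]
5 off [-2.1, 0.0, -0.0] turn [0.0, -0.0, -0.0]
5 off [-2.1, 0.0, -0.0] turn [0.0, -0.0, -0.0]
5 off [-2.1, -0.0, -0.0] turn [0.0, -0.0, -0.0]
5 off [-2.1, -0.0, -0.0] turn [0.0, -0.0, -0.0]
5 off [-2.1, 0.0, -0.0] turn [0.0, -0.0, -0.0]
```

Emit:
drive_tool(targets=[{"jaw": 0, "offset": [-1.5, 0, -0.2], "turn": [0, 0.3, 0]}, {"jaw": 0, "offset": [-1.5, 0, 0], "turn": [0, 0, 0]}, {"jaw": 0, "offset": [-2, 0, 0], "turn": [0, 0, 0]}, {"jaw": 0, "offset": [-2, 0, 0], "turn": [0, 0, 0]}, {"jaw": 0, "offset": [-2, 0, 0], "turn": [0, 0, 0]}])

```text
time_s: 10.9
position: [0.5698, -0.2748, 0.1547]
orientation: [[0.948, 0.054, -0.313], [0.313, 0.009, 0.95], [0.054, -0.999, -0.009]]
ft_force: [1.3, -0.6, 1.6]
opening: 0.0002
```

```bash
python3 -c "
from h import *
plan([(rk(-.01,-.058,.139),17.4),(rk(-.029,-.058,.139),17.4)],.02)"
```

```text
10.9 [ 0.5698 -0.2748  0.1547] [[0.948, 0.054, -0.313], [0.313, 0.009, 0.95], [0.054, -0.999, -0.009]] [ 0.693  0.833 -0.556  1.653  0.559  0.767  0.212] [ 1.3 -0.6  1.6] 0.00022875451125993476
4 off [-1.92, 0.29, -0.05] turn [0.12, 0.21, 0.77]
4 off [-1.91, 0.32, -0.05] turn [0.12, 0.21, 0.77]
4 off [-1.91, 0.34, -0.06] turn [0.12, 0.21, 0.77]
4 off [-1.9, 0.37, -0.07] turn [0.12, 0.21, 0.77]
1 off [-1.9, 0.0, -0.0] turn [0.0, -0.0, 0.0]
```

Emit:
drive_tool(targets=[{"jaw": 0, "offset": [-1.5, 0.7, 0], "turn": [0, 0, 1]}, {"jaw": 0, "offset": [-1.5, 0.7, 0], "turn": [0, 0, 1]}, {"jaw": 0, "offset": [-1.5, 0.5, 0], "turn": [0, 0, 1]}])

```text
time_s: 11.28
position: [0.5276, -0.2889, 0.1369]
orientation: [[0.949, 0.006, -0.315], [0.315, -0.011, 0.949], [0.002, -1.0, -0.012]]
ft_force: [1.5, 0.1, -0.5]
opening: 0.0004
```

```bash
python3 -c "
from h import *
plan([(rk(-.01,-.058,.139),17.4),(rk(-.029,-.058,.139),17.4)],.02)
f=grab('scene');cv2.imwrite('pics/s5.png',cv2.resize(f['image'][100:270,80:280],None,fx=3,fy=3))"
```

```text
11.275 [ 0.5276 -0.2889  0.1369] [[0.949, 0.006, -0.315], [0.315, -0.011, 0.949], [0.002, -1.0, -0.012]] [ 0.712  0.83  -0.521  1.728  0.592  0.736  0.204] [ 1.5  0.1 -0.5] 0.0004451709169149985
2 off [-1.58, -0.11, -0.09] turn [0.34, 0.47, 0.07]
2 off [-1.58, -0.11, -0.1] turn [0.34, 0.47, 0.07]
1 off [-1.9, 0.0, -0.0] turn [-0.0, -0.0, -0.0]
```

View pics/s5.png

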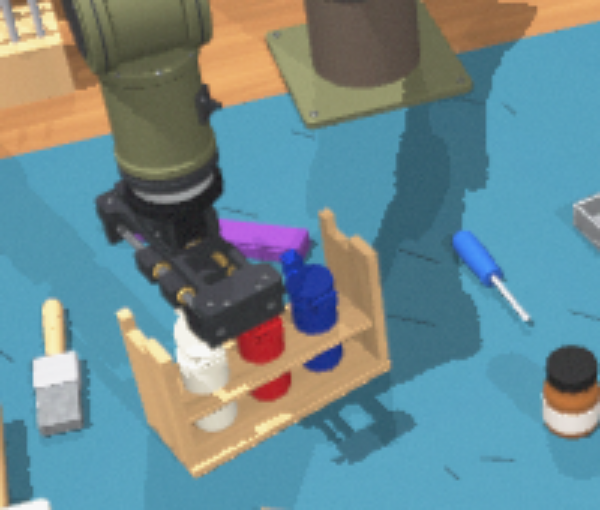

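The picture shows the white cap now standing near upright in front of the fingers, at (190,335) in the crop. I'll keep sweeping it forward and then press it down.

Emit:
drive_tool(targets=[{"jaw": 0, "offset": [-1.6, 0, -0.1], "turn": [0.3, 0.4, 0]}, {"jaw": 0, "offset": [-1.6, 0, -0.1], "turn": [0.3, 0.4, 0]}, {"jaw": 0, "offset": [-1.9, 0, 0], "turn": [0, 0, 0]}, {"jaw": 0, "offset": [-0.5, 0, 0], "turn": [0, 0, 0]}])

```text
time_s: 11.82
position: [0.4669, -0.3105, 0.1345]
orientation: [[0.955, -0.006, -0.297], [0.297, 0.001, 0.955], [-0.006, -1.0, 0.003]]
ft_force: [-0.7, -0.1, 0.2]
opening: 0.0004
```

```bash
python3 -c "
from h import *
plan([(rk(-.029,-.058,.139),17.4),(rk(-.029,-.058,.124),17.4)],.02)"
```

```text
11.825 [ 0.4669 -0.3105  0.1345] [[0.955, -0.006, -0.297], [0.297, 0.001, 0.955], [-0.006, -1.0, 0.003]] [ 0.804  0.797 -0.517  1.839  0.605  0.675  0.23 ] [-0.7 -0.1  0.2] 0.0004282310392246387
1 off [1.38, -0.46, 0.02] turn [-0.16, -0.1, -0.34]
1 off [0.0, 1.5, 0.0] turn [-0.0, -0.0, -0.0]
```

Emit:
drive_tool(targets=[{"jaw": 0, "offset": [1.2, 0, 0], "turn": [0, 0, 0]}, {"jaw": 0, "offset": [0, 0.7, 0], "turn": [0, 0, 0]}, {"jaw": 0, "offset": [0, 0.5, 0], "turn": [0, 0, 0]}, {"jaw": 0, "offset": [0, 0.3, 0], "turn": [0, 0, 0]}])

```text
time_s: 12.32
position: [0.4787, -0.3078, 0.1223]
orientation: [[0.955, -0.009, -0.297], [0.297, -0.003, 0.955], [-0.009, -1.0, -0.001]]
ft_force: [-10.2, 1.0, 39.0]
opening: 0.0002
```

Emit:
drive_tool(targets=[{"jaw": 0, "offset": [0, -0.8, 0], "turn": [0, 0, 0]}, {"jaw": 0, "offset": [0, -4, 0], "turn": [0, 0, 0]}, {"jaw": 0, "offset": [-5, -4, 0], "turn": [0, 0, 0]}, {"jaw": 0, "offset": [-6, 0, 0], "turn": [0, 0, 0]}, {"jaw": 0, "offset": [0, 0, 0], "turn": [0, 0, 0]}])

```text
time_s: 12.95
position: [0.3759, -0.3392, 0.2122]
orientation: [[0.953, -0.007, -0.301], [0.301, -0.004, 0.953], [-0.008, -1.0, -0.001]]
ft_force: [1.1, 1.3, 0.2]
opening: 0.0005
```

```bash
cat > caps.py <<'E'
from h import *
for cam in('scene','top'):
    f=grab(cam);I=f['image'].astype(int);p=pts(f).reshape(-1,3)
    V=I.max(2);S=V-I.min(2);L=np.c_[(p[:,:2]-RC)@np.c_[EX,EY],p[:,2]]
    M={'white':((S<45)&(V>110),-.058),'red':(I[...,2]-I[...,:2].max(2)>60,0),'blue':(I[...,0]-I[...,2]>90,.058)}
    for n,(s,y) in M.items():
        b=s.ravel()&(abs(L[:,1]-y)<.026)&(abs(L[:,0])<.1)&(L[:,2]<.18)
        k=L[b&(L[:,2]>.1)]
        if len(k)<8: print(cam,n,len(k));continue
        d=k[abs(k[:,0]-.0)<.015];t=k[k[:,0]<-.024]
        print(cam,n,len(k),'pct',np.percentile(k,[2,98],0).round(3).tolist(),'disc z',np.median(d[:,2]).round(4) if len(d) else None,'tab top',np.percentile(t[:,2],90).round(4) if len(t) else None)
    cv2.imwrite(f'pics/c_{cam}_{manip.get_obs()["time_s"]:.1f}.png',cv2.resize(f['image'][170:270,250:375] if cam=='top' else f['image'][155:270,105:225],None,fx=5,fy=5))
E
python3 caps.py; python3 -c "
from h import *
plan([(rk(-.04,0,.2),-72.6)])"; ls pics
```

```text
scene white 271 pct [[-0.03, -0.077, 0.101], [0.031, -0.038, 0.126]] disc z 0.1149 tab top 0.1269
scene red 259 pct [[-0.033, -0.019, 0.102], [0.03, 0.02, 0.126]] disc z 0.1144 tab top 0.126
scene blue 247 pct [[-0.033, 0.039, 0.102], [0.031, 0.077, 0.126]] disc z 0.1149 tab top 0.1265
top white 169 pct [[-0.036, -0.078, 0.104], [0.024, -0.039, 0.127]] disc z 0.1139 tab top 0.1276
top red 171 pct [[-0.037, -0.02, 0.104], [0.025, 0.018, 0.127]] disc z 0.1151 tab top 0.1274
top blue 152 pct [[-0.036, 0.039, 0.105], [0.022, 0.076, 0.127]] disc z 0.1154 tab top 0.1274
13.05 [ 0.3814 -0.3373  0.2127] [[0.952, -0.001, -0.306], [0.306, -0.003, 0.952], [-0.001, -1.0, -0.003]] [ 1.01   0.632 -0.611  1.928  0.528  0.745  0.402] [ 0.2  0.3 -0.7] 0.00042347886530111253
9 off [1.03, 0.14, 0.64] turn [0.02, 10.05, 0.01]
9 off [0.91, 0.14, 0.81] turn [0.02, 10.05, 0.01]
9 off [0.75, 0.14, 0.95] turn [0.02, 10.05, 0.01]
9 off [0.57, 0.14, 1.07] turn [0.02, 10.05, 0.01]
9 off [0.38, 0.14, 1.15] turn [0.02, 10.05, 0.01]
9 off [0.17, 0.14, 1.2] turn [0.02, 10.05, 0.01]
9 off [-0.04, 0.14, 1.21] turn [0.02, 10.05, 0.01]
9 off [-0.25, 0.14, 1.19] turn [0.02, 10.05, 0.01]
9 off [-0.46, 0.14, 1.12] turn [0.02, 10.05, 0.01]
c_scene_13.0.png
c_top_13.1.png
crop.png
crop2.png
s2.png
s3.png
s4.png
s5.png
scene0.png
t1.png
top0.png
```

The white cap now measures shut, at the same heights as the other two. Next is the red tab, gripped across rack y.

Emit:
drive_tool(targets=[{"jaw": 3.4, "offset": [1.0, 0.1, 0.6], "turn": [0, 10, 0]}, {"jaw": 3.4, "offset": [0.9, 0.1, 0.8], "turn": [0, 10, 0]}, {"jaw": 3.4, "offset": [0.8, 0.1, 1.0], "turn": [0, 10, 0]}, {"jaw": 3.4, "offset": [0.6, 0.1, 1.1], "turn": [0, 10, 0]}, {"jaw": 3.4, "offset": [0.4, 0.1, 1.2], "turn": [0, 10, 0]}, {"jaw": 3.4, "offset": [0.2, 0.1, 1.2], "turn": [0, 10, 0]}, {"jaw": 3.4, "offset": [0, 0.1, 1.2], "turn": [0, 10, 0]}, {"jaw": 3.4, "offset": [-0.3, 0.1, 1.2], "turn": [0, 10, 0]}])

```text
time_s: 14.05
position: [0.4632, -0.2514, 0.201]
orientation: [[0.445, 0.008, 0.896], [-0.896, 0.005, 0.445], [-0.001, -1.0, 0.009]]
ft_force: [0.3, -0.4, 0.3]
opening: 0.0343
```

```bash
python3 -c "
from h import *
plan([(rk(-.033,0,.17),-72.6),(rk(-.033,0,.106),-72.6)])"
```

```text
14.05 [ 0.4632 -0.2514  0.201 ] [[0.445, 0.008, 0.896], [-0.896, 0.005, 0.445], [-0.001, -1.0, 0.009]] [ 0.524  0.615 -0.176  1.906  0.16   0.629 -0.859] [ 0.3 -0.4  0.3] 0.03426599561222873
1 off [-0.13, 3.1, -0.44] turn [-0.52, 9.01, -0.1]
2 off [-0.0, 3.2, -0.0] turn [-0.0, 0.0, 0.0]
2 off [0.0, 3.2, -0.0] turn [-0.0, 0.0, 0.0]
```

Emit:
drive_tool(targets=[{"jaw": 3.4, "offset": [-0.1, 3, -0.4], "turn": [-0.5, 9, 0]}, {"jaw": 3.4, "offset": [0, 1, 0], "turn": [0, 0, 0]}, {"jaw": 3.4, "offset": [0, 0, 0], "turn": [0, 0, 0]}])

```text
time_s: 14.42
position: [0.4657, -0.2468, 0.1592]
orientation: [[0.309, 0.003, 0.951], [-0.951, 0.003, 0.309], [-0.002, -1.0, 0.004]]
ft_force: [0.3, -0.1, 0.2]
opening: 0.0339
```

```bash
python3 -c "
from h import *
plan([(rk(-.033,0,.135),-72.6),(rk(-.033,0,.106),-72.6)])"
```

```text
14.425 [ 0.4657 -0.2468  0.1592] [[0.309, 0.003, 0.951], [-0.951, 0.003, 0.309], [-0.002, -1.0, 0.004]] [ 0.473  0.68  -0.115  1.941  0.136  0.526 -0.991] [ 0.3 -0.1  0.2] 0.03388587624448822
1 off [0.3, 2.42, -0.82] turn [-0.24, 0.57, -0.12]
1 off [-0.0, 2.9, 0.0] turn [0.0, -0.0, 0.0]
```

Emit:
drive_tool(targets=[{"jaw": 3.4, "offset": [0.3, 2.2, -0.8], "turn": [0, 0.6, 0]}, {"jaw": 3.4, "offset": [0, 0, 0], "turn": [0, 0, 0]}])

```text
time_s: 14.68
position: [0.461, -0.252, 0.138]
orientation: [[0.303, 0.007, 0.953], [-0.953, 0.003, 0.303], [-0.001, -1.0, 0.007]]
ft_force: [1.0, -0.1, 0.3]
opening: 0.034
```

```bash
python3 -c "
from h import *
plan([(rk(-.033,0,.106),-72.6)])"
```

```text
14.675 [ 0.461 -0.252  0.138] [[0.303, 0.007, 0.953], [-0.953, 0.003, 0.303], [-0.001, -1.0, 0.007]] [ 0.482  0.713 -0.108  1.964  0.145  0.466 -0.992] [ 1.  -0.1  0.3] 0.03402512210874415
1 off [-0.05, 3.2, -0.23] turn [-0.43, 0.24, -0.05]
```

Emit:
drive_tool(targets=[{"jaw": 3.4, "offset": [0, 2.0, -0.2], "turn": [-0.4, 0, 0]}, {"jaw": 3.4, "offset": [0, 1.2, 0], "turn": [0, 0, 0]}, {"jaw": 3.4, "offset": [0, 0, 0], "turn": [0, 0, 0]}])

```text
time_s: 15.05
position: [0.4628, -0.2531, 0.1082]
orientation: [[0.306, 0.007, 0.952], [-0.952, -0.0, 0.306], [0.002, -1.0, 0.007]]
ft_force: [-0.4, 0.5, 0.3]
opening: 0.0338
```

Emit:
drive_tool(targets=[{"jaw": 1.2, "offset": [0, 0, 0], "turn": [0, 0, 0]}, {"jaw": 1.2, "offset": [0, 0, 0], "turn": [0, 0, 0]}, {"jaw": 1.2, "offset": [0, 0, 0], "turn": [0, 0, 0]}], grip_force=20)

```text
time_s: 15.42
position: [0.4626, -0.2504, 0.1094]
orientation: [[0.308, 0.006, 0.951], [-0.951, 0.003, 0.308], [-0.001, -1.0, 0.007]]
ft_force: [1.0, -0.9, -2.2]
opening: 0.0158
```

```bash
python3 -c "
from h import *
o=np.array(manip.get_obs()['position']);print((o[:2]-RC)@EX,(o[:2]-RC)@EY,o[2])
h=[.024,.108]
w=[]
r=np.array([(o[:2]-RC)@EX-.024+.029+.024-.024, o[2]-.111])
for t in (15,30,45,60,72):
  a=np.radians(t+3.2);w.append((rk(.024-.053*np.cos(a)+((o[:2]-RC)@EX+.029),(o[:2]-RC)@EY,.108+.053*np.sin(a)+o[2]-.111),-72.6))
plan(w)"
```

```text
-0.028950328927736774 0.0005079991188322057 0.10943987652192885
15.425 [ 0.4626 -0.2504  0.1094] [[0.308, 0.006, 0.951], [-0.951, 0.003, 0.308], [-0.001, -1.0, 0.007]] [ 0.47   0.763 -0.096  1.979  0.156  0.402 -1.001] [ 1.  -0.9 -2.2] 0.015833729901291397
1 off [0.0, -1.35, 0.27] turn [-0.39, 0.54, -0.06]
1 off [0.0, -1.25, 0.6] turn [-0.0, -0.0, -0.0]
1 off [0.0, -1.05, 0.9] turn [-0.0, -0.0, -0.0]
1 off [-0.0, -0.78, 1.14] turn [-0.0, -0.0, -0.0]
1 off [-0.0, -0.39, 1.04] turn [-0.0, -0.0, -0.0]
```

Emit:
drive_tool(targets=[{"jaw": 1.2, "offset": [0, -1.3, 0.3], "turn": [0, 0, 0]}, {"jaw": 1.2, "offset": [0, -1.2, 0.6], "turn": [0, 0, 0]}, {"jaw": 1.2, "offset": [0, -1.0, 0.9], "turn": [0, 0, 0]}, {"jaw": 1.2, "offset": [0, -0.4, 0.6], "turn": [0, 0, 0]}])

```text
time_s: 15.92
position: [0.4857, -0.2429, 0.1506]
orientation: [[0.308, 0.005, 0.951], [-0.951, 0.004, 0.308], [-0.002, -1.0, 0.006]]
ft_force: [0.4, -0.5, -8.8]
opening: 0.016
```

```bash
python3 -c "
from h import *
o=np.array(manip.get_obs()['position']);print((o[:2]-RC)@EX,(o[:2]-RC)@EY,o[2],manip.get_obs()['opening'])"; python3 caps.py|grep red
```

```text
-0.0047509913945992036 0.0007071437230140807 0.1506269124920128 0.01604710932227095
scene red 311 pct [[-0.001, -0.019, 0.101], [0.031, 0.019, 0.164]] disc z 0.14 tab top None
top red 0
```

Emit:
drive_tool(targets=[{"jaw": 1.2, "offset": [0, -0.6, 1.0], "turn": [0, 0, 0]}, {"jaw": 1.2, "offset": [0, -0.3, 1.0], "turn": [0, 0, 0]}, {"jaw": 1.2, "offset": [0, 0, 1.0], "turn": [0, 0, 0]}, {"jaw": 1.2, "offset": [0, 0.1, 1.0], "turn": [0, 0, 0]}])

```text
time_s: 16.52
position: [0.5218, -0.2314, 0.1592]
orientation: [[0.305, -0.002, 0.952], [-0.952, 0.003, 0.305], [-0.003, -1.0, -0.001]]
ft_force: [-4.3, -1.1, -1.3]
opening: 0.0156
```

```bash
python3 -c "
from h import *
o=np.array(manip.get_obs()['position']);print((o[:2]-RC)@EX,(o[:2]-RC)@EY,o[2],manip.get_obs()['opening'])
plan([(rk(.045,0,.157),-72.6),(rk(.060,0,.147),-72.6)],.015)"; python3 caps.py|grep red
```

```text
0.033239692024517854 0.0009141787754102064 0.15917842418195666 0.015648163897287716
16.525 [ 0.5218 -0.2314  0.1592] [[0.305, -0.002, 0.952], [-0.952, 0.003, 0.305], [-0.003, -1.0, -0.001]] [ 0.401  0.725 -0.108  1.807  0.12   0.618 -1.038] [-4.3 -1.1 -1.3] 0.015648163897287716
1 off [0.1, 0.22, 1.18] turn [0.06, 0.38, -0.18]
2 off [-0.0, 0.5, 0.75] turn [-0.0, -0.0, -0.0]
2 off [-0.0, 0.5, 0.75] turn [-0.0, -0.0, -0.0]
scene red 245 pct [[-0.006, -0.019, 0.101], [0.043, 0.019, 0.171]] disc z 0.1045 tab top None
top red 0
```

Emit:
drive_tool(targets=[{"jaw": 1.2, "offset": [0, 0.3, 1.1], "turn": [0, 0, 0]}, {"jaw": 1.2, "offset": [0, 0.5, 0.8], "turn": [0, 0, 0]}, {"jaw": 1.2, "offset": [0, 0.5, 0.7], "turn": [0, 0, 0]}, {"jaw": 1.2, "offset": [0, 0.3, 0.3], "turn": [0, 0, 0]}, {"jaw": 1.2, "offset": [0, 0, 0], "turn": [0, 0, 0]}])

```text
time_s: 17.25
position: [0.5543, -0.221, 0.1426]
orientation: [[0.307, 0.004, 0.952], [-0.952, 0.003, 0.307], [-0.002, -1.0, 0.005]]
ft_force: [-2.0, 0.3, 1.7]
opening: 0.0156
```

```bash
python3 -c "
from h import *
o=np.array(manip.get_obs()['position']);print((o[:2]-RC)@EX,(o[:2]-RC)@EY,o[2],manip.get_obs()['opening'])"; python3 caps.py|grep red
```

```text
0.0673044859061266 0.0011468146055388546 0.14262540339913263 0.01557640835624403
scene red 105 pct [[-0.014, -0.02, 0.1], [0.075, 0.009, 0.159]] disc z 0.1059 tab top None
top red 0
```

Emit:
drive_tool(targets=[{"jaw": 3.4, "offset": [0, 0, 0], "turn": [0, 0, 0]}, {"jaw": 3.4, "offset": [0, 0, 0], "turn": [0, 0, 0]}, {"jaw": 3.4, "offset": [0, -1.5, 0], "turn": [0, 0, 0]}, {"jaw": 3.4, "offset": [0, -5, 0], "turn": [0, 0, 0]}, {"jaw": 3.4, "offset": [0, -5, -5], "turn": [0, 0, 0]}, {"jaw": 3.4, "offset": [0, -2, -6], "turn": [0, 0, 0]}, {"jaw": 3.4, "offset": [0, 0, -6], "turn": [0, 0, 0]}, {"jaw": 3.4, "offset": [0, 0, 0], "turn": [0, 0, 0]}])

```text
time_s: 18.35
position: [0.3972, -0.2748, 0.28]
orientation: [[0.307, 0.017, 0.952], [-0.952, -0.003, 0.307], [0.008, -1.0, 0.015]]
ft_force: [1.6, 0.5, 0.4]
opening: 0.0338
```

```bash
sed -i 's/^    cv2.imwrite.*/    cv2.imwrite(f"pics\/end_{cam}.png",f["image"])/' caps.py; python3 caps.py
python3 - <<'E'
import cv2,numpy as np
a=cv2.imread('pics/end_scene.png');b=cv2.imread('pics/end_top.png')
cv2.imwrite('pics/end.png',np.hstack([cv2.resize(a[130:270,20:420],(800,280))[:, :],]) if 0 else np.vstack([cv2.resize(a[140:260,80:380],(800,320)),cv2.resize(b[160:265,100:400],(800,280))]))
E
```

```text
scene white 276 pct [[-0.031, -0.077, 0.101], [0.031, -0.038, 0.126]] disc z 0.1145 tab top 0.1257
scene red 176 pct [[-0.014, -0.019, 0.101], [0.074, 0.016, 0.162]] disc z 0.1052 tab top None
scene blue 248 pct [[-0.035, 0.039, 0.102], [0.03, 0.077, 0.126]] disc z 0.1144 tab top 0.1262
top white 170 pct [[-0.036, -0.077, 0.106], [0.024, -0.039, 0.127]] disc z 0.1149 tab top 0.1277
top red 158 pct [[-0.019, -0.018, 0.101], [0.068, 0.018, 0.162]] disc z 0.1057 tab top None
top blue 150 pct [[-0.036, 0.039, 0.107], [0.022, 0.076, 0.128]] disc z 0.1143 tab top 0.1281
```

View pics/end.png

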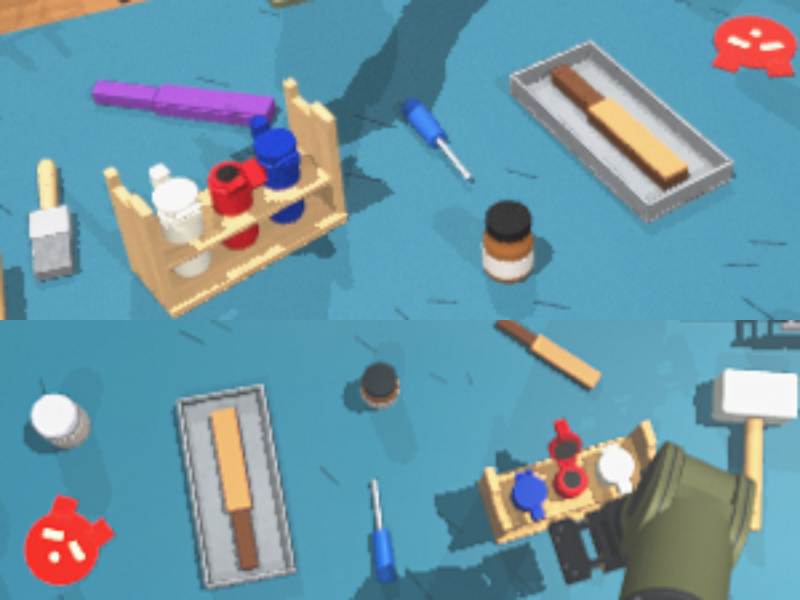

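The last picture shows the strop flat in the tray, leather up at (640,135). The white cap is shut at (180,195), the red cap is well back at (250,175), and the blue cap is shut at (275,145). The gripper is clear of everything.

```bash
python3 -c "
from h import *
print(manip.job_done());st()"
```

```text
the job is handed in; nothing more can be done
None
the job is handed in; nothing more can be done
```

The whole job was done in the order asked, in about 18.5 s, and has been handed in; no verdict came back.

- **Strop:** I lifted it off the rack and laid it flat in the grey tray. The tan layer, which is only on the blade, faces up; I took that to be the leather.
- **White cap:** I swept it over from behind and pressed it shut. Its disc and tab heights (114–115 mm and 126–128 mm) match the shut blue cap in both views.
- **Red cap:** I then gripped its tab and swung it back to about 2.4 rad, worked out from the gripper's position. It stayed there after release.
- **Blue cap and the rest of the bench:** The blue cap is still shut, and the other things look unmoved in the last pictures. The arm is clear of everything.

**Checks that did not go quite as planned:**
- Pressing the white cap reached 39 N at the wrist, more than I meant. It was pressed with the fingertips, and the wrist limit is 120 N.
- During the white sweep the tool drifted up about 18 mm and tilted about 3 degrees. I corrected both on the next move.
- One attempt to measure the strop from the top view failed because the arm was in the way, so I used the scene view instead.

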